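# Pack the hanging gauge plates into the instrument case

### The job

The flat gauge plates hanging on the sloping rack are going out for calibration. Open the instrument case by pulling up the recessed paddle in its lid and raising the lid fully, then slide each plate up along its keyhole until the stud's head is in the wide opening, lift it off and lay it flat on the floor of the case, side by side and none on top of another. When all the plates that are there are packed, shut the lid until it latches, without shifting the other things on the bench.

Things in the scene. Friction and masses are not known exactly. Their poses are not given: they have to be found in the camera images.
- rack: Fixed sloping rack, 332 (y) x 150 x 130 mm high, facing its -x. Two cross bars lie in a plane rising at 35 degrees (0.611 rad) towards its +x. Four headed studs stand square to that plane on the upper bar, 70 mm apart; the lower bar supports hung plates between pairs of 5 mm guide pins (1.7 mm clear of each edge, near the plate's x = -30 mm). Origin: centre of the underside, on the bench.
- stud_0 (a point): Stud at the rack's -y end: point on its axis at the mid-thickness of a plate hung on it. Along the slope's normal: neck 6 mm diameter from 3 mm below to 5 mm above this point, then a head 14 mm diameter, 4 mm thick; below the neck a collar 26 mm diameter on which the plate lies. The point's own axes are the rack's (z vertical).
- stud_1 (a point): The same point on stud 1, counting from the rack's -y end (stud 3 is at its +y end).
- stud_2 (a point): The same point on stud 2, counting from the rack's -y end (stud 3 is at its +y end).
- stud_3 (a point): The same point on stud 3, counting from the rack's -y end (stud 3 is at its +y end).
- gauge_a: Steel gauge plate 110 x 38 x 6 mm, about 165 g, square lower end. May be absent. Origin: middle of the 110 x 38 outline at mid-thickness; x along the length towards the keyhole end, y across the width, z square to it. Keyhole on the centre line: 9 mm slot whose closed end holds the stud's axis at x = +41.5 mm, and a 20 mm wide opening centred at x = +16 mm.
- gauge_b: As gauge_a, but with a 14 mm gap cut 31 mm up from its lower end. May be absent. Hung, any plate lies on the 35 degree slope, keyhole end up, z out of the slope, stud at the closed end of the slot. Sliding it 25.5 mm up the slope (its +x) brings the head into the opening (3 mm play all round); then it lifts off along its z, clear of the head after 12 mm.
- gauge_c: As gauge_a, but half of its lower end (18 mm long) is cut away as a step. May be absent. Grip for any hung plate: across the 38 mm width at x = -15 to +5 mm, approaching along its -z; both edges are free there, with 32 mm to the next plate and over 10 mm of air below. Balance point near x = -3 mm.
- gauge_d: As gauge_a, but its lower end (18 mm long) is narrowed to a 20 mm wide tongue. May be absent.
- case: Fixed grey metal case, 170 (x) x 340 (y) mm, body 70 mm high, 100 mm with the lid shut, hinged along its far (+x) side. Walls 6 mm, inside 158 x 328 mm, inner floor 8 mm above the origin. A keeper roller 48 mm long at the middle of the -x wall reaches 14 mm inwards, 10 to 17 mm below the rim. Origin: centre of the underside, on the bench.
- case_lid (a joint): Lid angle in rad: 0 shut, 1.75 fully open (leaning a little back, its stop). Stiff hinge: the lid stays where it is left; about 0.9 N m raises it from flat. Shut, it is held by a spring latch that the paddle frees; pushing the lid down to 0 snaps the latch in (about 4 N at the front edge).
- lid_hinge (a point): Middle of the lid's hinge line, on top of the case's far long wall, 70 mm above the bench; y is the hinge line; the point turns with the lid. In this frame the lid spans x = -170 to 0 mm, y = -170 to 170 mm, z = 0 to 30 mm (skirt 6 mm thick all round, open underneath, top skin 4 mm).
- lid_front (a point): Middle of the lower front edge of the lid, 170 mm from the hinge line; turns with the lid. Just behind it the latch tongue, 30 mm wide, hangs 40 mm below the lid's rim from the paddle (x = -161 to -137 mm in the frame of lid_hinge): push the lid up beside it, not there.
- paddle (a joint): Angle of the latch paddle in rad: 0 at rest (flush, spring-loaded), 0.65 fully pulled; the latch is free above about 0.3. It grows as the paddle's free edge is pulled up out of the lid. Pulling at paddle_grip takes 3 N at the start and 7 N at the stop; 8 to 10 N there then raises the lid.
- paddle_grip (a point): Middle of the paddle 14 mm from its free edge, at mid-thickness; turns with the paddle. Paddle: steel flap 40 mm wide (y), 6 mm thick, top 2 mm below the lid's top, in an open well 82 (x) x 116 (y) x 24 mm deep: 38 mm free on its +y and -y sides, 16 mm below. It pivots 34 mm from this point on the -x (front) side; its free edge faces the lid's hinge.
- ref_block: Bystander: steel hardness reference disc, 64 mm diameter, 16 mm high, standing beyond the work. Origin: centre of its underside.
- v_block: Bystander: dark steel V-block, 60 x 50 x 40 mm, standing beyond the work. Origin: centre of its underside.
- caliper: Bystander: digital caliper lying on the bench beyond the work, 200 mm long. Origin: on the underside near the middle of its beam.
Mind the look-alikes: they are no part of the job. Leave any blue or red look-alike of the gauge_b alone.

How it is judged (in metres and radians):
On the way, in this order (a step that is already met when the one before it is completed fails the run):
1. the paddle is pulled and the lid comes up with it (value of joint paddle above 0.3 rad and value of joint case_lid above 0.05 rad), for 0.05 s.
2. the lid is raised fully (value of joint case_lid above 1.45 rad), for 0.2 s.
3. every plate lies flat on the floor of the case, released (x of gauge_a in the frame of case between -0.079 and 0.079 m and y of gauge_a in the frame of case between -0.164 and 0.164 m and z of gauge_a in the frame of case between 0.006 and 0.0145 m and angle between the z axis of each of gauge_a, gauge_b, gauge_c, gauge_d and the z axis of case, either way round below 0.08 rad and linear speed of each of gauge_a, gauge_b, gauge_c, gauge_d below 0.03 m/s and x of gauge_b in the frame of case between -0.079 and 0.079 m and y of gauge_b in the frame of case between -0.164 and 0.164 m and z of gauge_b in the frame of case between 0.006 and 0.0145 m and x of gauge_c in the frame of case between -0.079 and 0.079 m and y of gauge_c in the frame of case between -0.164 and 0.164 m and z of gauge_c in the frame of case between 0.006 and 0.0145 m and x of gauge_d in the frame of case between -0.079 and 0.079 m and y of gauge_d in the frame of case between -0.164 and 0.164 m and z of gauge_d in the frame of case between 0.006 and 0.0145 m and contact force between the fingers and gauge_a below 0.05 N and contact force between the fingers and gauge_b below 0.05 N and contact force between the fingers and gauge_c below 0.05 N and contact force between the fingers and gauge_d below 0.05 N), for 0.3 s.
At the end, for the whole second after the job is handed in: the lid is shut and latched (within 0.02 rad of shut, paddle back within 0.1 rad of rest) and every plate that was there lies at rest flat on the floor of the case (within 0.08 rad of flat and 3.5 mm of the height of a plate lying on the floor), either face up, none on top of another (value of joint case_lid below 0.02 rad and value of joint paddle below 0.1 rad and x of gauge_a in the frame of case between -0.079 and 0.079 m and y of gauge_a in the frame of case between -0.164 and 0.164 m and z of gauge_a in the frame of case between 0.006 and 0.0145 m and angle between the z axis of each of gauge_a, gauge_b, gauge_c, gauge_d and the z axis of case, either way round below 0.08 rad and linear speed of each of gauge_a, gauge_b, gauge_c, gauge_d below 0.03 m/s and x of gauge_b in the frame of case between -0.079 and 0.079 m and y of gauge_b in the frame of case between -0.164 and 0.164 m and z of gauge_b in the frame of case between 0.006 and 0.0145 m and x of gauge_c in the frame of case between -0.079 and 0.079 m and y of gauge_c in the frame of case between -0.164 and 0.164 m and z of gauge_c in the frame of case between 0.006 and 0.0145 m and x of gauge_d in the frame of case between -0.079 and 0.079 m and y of gauge_d in the frame of case between -0.164 and 0.164 m and z of gauge_d in the frame of case between 0.006 and 0.0145 m); the robot touches nothing.
It fails at once if the reference disc is shifted by more than 3 cm (distance of ref_block from where it was at the start of the episode above 0.03 m).
It fails at once if the V-block is shifted by more than 3 cm (distance of v_block from where it was at the start of the episode above 0.03 m).
It fails at once if the caliper is shifted by more than 3 cm (distance of caliper from where it was at the start of the episode above 0.03 m).
Of gauge_a, gauge_b, gauge_c, gauge_d only 3 to 4 are there at a start; the rules pass over those that are not, and their reading is None.
At some moment in a run one of gauge_a, gauge_b, gauge_c, gauge_d may be knocked a few centimetres aside while the robot is not near it.
Once in a run the grip may slacken for a moment while it holds something.
It also fails if it takes over 210 s, if anything falls off the work surface, if the arm or the gripper's body presses on something with over 40 N, if the wrist force passes 120 N, or if a joint passes its speed limit or range.

### The arm

A 6-joint arm with a two-finger parallel gripper is mounted at the origin on the work surface. World frame = base frame: x ahead of the robot, y to its left, z up, the work surface at z = 0. Lengths are in mm, angles in rad, forces in N, time in s.
With the tool pointing down it reaches from about 350 to 775 mm from the base axis. Payload 7.3 kg.
Tool frame: the origin (TCP) lies at the very end of the fingers, on their centre line; the grasp point (between the pads) lies 19 mm behind it; z points along the fingers, y is the line along which they close (so a half turn about z gives the same grasp; the last joint's range is limited). The gripper opens to 92 mm and grips with 3 to 60 N. Pads are 19 mm wide; open, the fingers measure 130 mm over their backs; the gripper's body (75 mm by 190 mm) begins 47 mm behind the grasp point.
Start: joints at [1.096, 0.342, 1.524, -0, 1.275, -0.146], TCP at [169.512, 496.901, 226.741] pointing down, gripper open.
Joint ranges: [-2.53, 2.53], [-0.77, 2.02], [0.04, 2.7], [-1, 4.14], [0.28, 2.66], [-3.11, 3.11]. Speed limits (rad/s): [2.57, 2.57, 3.14, 3.14, 3.14, 3.14].

### API

Orientations are given as [roll, pitch, yaw] about the fixed x, y, z axes, in that order (R = Rz(yaw) Ry(pitch) Rx(roll)).
In Python, from plant import bot gives the robot as it stands.
- The arm moves only by the tool jog_arm, never from a script. Its argument "targets" is a list of rows, each an object with "xyz": the shift along the tool's x, y, z as a fraction of full scale, a list of three; "spin": the turn about the tool's z as a fraction of full scale. In form: [{"xyz": [x, y, z], "spin": spin}, ...]. A call has exactly 10 rows; each row shifts and turns the commanded pose from where the row before left it, along the tool's axes as they then stand; what a row does not reach is not made up. Full scale, the value 1, is 80 mm for a shift and 0.1 rad for a turn. A row lasts 1/8 s, in which the tool goes at most 62.5 mm and 10.7 degrees, less where a joint would pass 70% of its speed; a pose out of reach is approached as far as the arm can. A call with a number of a shift or a turn outside -1 to 1 is refused whole. A call with a gripper value outside its range is refused whole. "gripper" is the opening in per cent of the stroke, from 0 (shut) to 100 (fully open), set as the call begins (left out, the last holds). The fingers move at their own pace and stop on an object; the grip force is fixed at half the most. Time passes only in rows, so rows that do not move let the fingers close, or fill a call up. It gives the time, the measured TCP pose, the force, the opening and the grip force at its end, in the units of the state.
- bot.get_obs(): the state, without advancing time (a new reading comes with each control period).
- bot.capture(name): name is "scene" or "top"; returns the picture (384x512x3 uint8, blue, green, red); there is no depth.
- bot.get_calibration(name): a dict with "vfov" (degrees; the focal length in pixels is half the picture's height over the tangent of half this angle, whatever the lens; pixels are square), "cx", "cy" (the principal point, pixels), "eye" and "rotation" of the camera in the world. Camera axes: x right, y down, z forward; pixel columns grow to the right and rows downward; lengths in mm; the calibration is good to about 2 mm. A picture is of the moment at which its call begins. get_calibration takes no time and is no camera call.
- bot.close_job(): hands the job in; it is judged then, once.
The state is a dict: "time": time; "joint_positions": joint angles; "dq": joint speeds; "tau": joint torques, N m; "tool_pos": TCP position; "tcp_rot": TCP orientation; "contact_force": force on the tool from outside, world axes, zero at the start; "moment": the same for the moment, N m; "grip_width": finger opening in mm; "finger_force": force on a finger pad.
Only numpy, scipy, OpenCV 4.12 (cv2) and the standard library are available. Lean on these libraries where they do the work, as an engineer would, in place of code of your own. Each camera call takes 0.05 s, during which the arm holds its last target. There are 200 camera calls.

## Working session

There is one attempt and no reset: what is moved stays moved. The work goes in short steps, Python scripts to look and compute and a tool call to move; the robot and the scene stay as the last step left them, time stands still between calls to the robot, and variables do not carry over. Pictures are saved under pics/ and viewed, at most 14 in all, crops included, and the job is handed in when it is done.

Besides the shell and the picture viewer there is one more tool, called after "Call:" as name([rows], argument=value, ...), one row to a line, values as JSON. jog_arm: Moves the arm, as the interface text tells. Shift numbers are shares of 80 mm and turn numbers shares of 0.1 rad, none past 1 either way. Its arguments: {"type":"object","properties":{"targets":{"type":"array","items":{"type":"object","properties":{"xyz":{"type":"array","items":{"type":"number"}},"spin":{"type":"number"}}}},"gripper":{"type":"number"}},"required":["targets"]}

```bash
ls; mkdir -p pics; python3 - <<'E'
from plant import bot
import cv2
for n in("scene","top"):
    cv2.imwrite(f"pics/{n}0.png",bot.capture(n)); print(n,bot.get_calibration(n))
print(bot.get_obs())
E
```

```text
pics
scene {'vfov': 53.66334585281679, 'cx': 254.1532159265865, 'cy': 187.33298301168088, 'eye': array([1006.66202581, -714.6939547 ,  890.15121375]), 'rotation': array([-2.33345832, -0.00506238,  0.55510255])}
top {'vfov': 56.69630225499683, 'cx': 258.3629024557009, 'cy': 193.75464000117498, 'eye': array([ 520.70131004,  -21.24500396, 1057.5639573 ]), 'rotation': array([-3.07458519,  0.01032705, -1.57269503])}
{'time': 0.1, 'joint_positions': array([ 1.09602651e+00,  3.42677774e-01,  1.52490683e+00, -5.91015158e-06,
        1.27541499e+00, -1.46032616e-01]), 'dq': array([ 3.42989141e-04, -2.46186613e-03, -2.24171596e-03,  4.72587074e-05,
       -1.25548152e-03, -4.06348466e-04]), 'tau': array([ 1.96139110e-03, -4.31996369e+01, -2.44693959e+01,  7.19117350e-02,
        5.26217488e-02, -1.18947896e-04]), 'tool_pos': array([169.32509234, 496.56277671, 226.10675   ]), 'tcp_rot': array([-3.14019986e+00, -1.99138185e-04,  2.81285704e+00]), 'contact_force': array([ 0.40299082, -0.06818726, -0.74488232]), 'moment': array([-0.04189268, -0.0527709 ,  0.00617677]), 'finger_force': 0.0, 'grip_width': 91.6662741144904}
```

View pics/scene0.png

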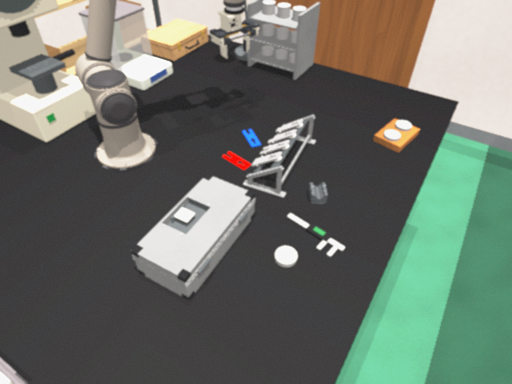

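View pics/top0.png

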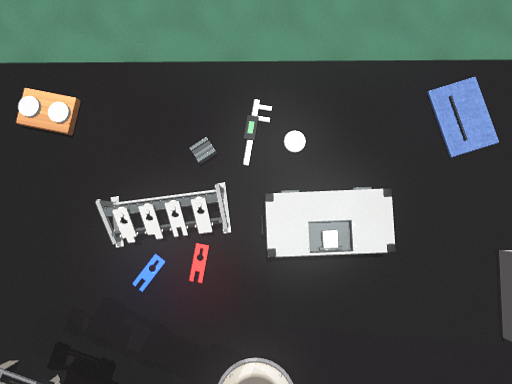

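```bash
cat > h.py <<'E'
import numpy as np,cv2
from scipy.spatial.transform import Rotation as Ro
from plant import bot
def cal(n):
    c=bot.get_calibration(n); return c,192/np.tan(np.radians(c["vfov"])/2),Ro.from_euler("xyz",c["rotation"]).as_matrix()
def ray(n,u,v,z):
    c,f,R=cal(n); d=R@np.array([(u-c["cx"])/f,(v-c["cy"])/f,1]); e=c["eye"]
    return e+d*(z-e[2])/d[2]
def proj(n,p):
    c,f,R=cal(n); q=R.T@(np.array(p,float)-c["eye"]); return np.array([c["cx"]+f*q[0]/q[2],c["cy"]+f*q[1]/q[2]])
def shot(n,name,box,k=4):
    im=bot.capture(n); x0,y0,x1,y1=box
    cv2.imwrite("pics/"+name,cv2.resize(im[y0:y1,x0:x1],None,fx=k,fy=k,interpolation=cv2.INTER_CUBIC)); return im
def st():
    o=bot.get_obs(); print(round(o["time"],2),o["tool_pos"].round(1),o["tcp_rot"].round(3),"F",o["contact_force"].round(1),"w",round(o["grip_width"],1),round(o["finger_force"],1))
E
python3 - <<'E'
from h import *
a=cv2.imread("pics/top0.png")
r=lambda x0,y0,x1,y1:cv2.resize(a[y0:y1,x0:x1],None,fx=4,fy=4,interpolation=cv2.INTER_CUBIC)
cv2.imwrite("pics/c1.png",np.vstack([r(95,182,235,250),r(260,185,400,262)]))
g=cv2.cvtColor(a,cv2.COLOR_BGR2GRAY)
m=(g>90).astype(np.uint8); m[:,:255]=0;m[:,405:]=0;m[:175]=0;m[270:]=0
cs,_=cv2.findContours(m,0,1); c=max(cs,key=cv2.contourArea); rr=cv2.minAreaRect(c); print(rr)
for p in cv2.boxPoints(rr): print(p, ray("top",*p,100).round(1))
m2=(g>235).astype(np.uint8); m2[:,:315]=0;m2[:,345:]=0;m2[:225]=0;m2[252:]=0
cs,_=cv2.findContours(m2,0,1); c=max(cs,key=cv2.contourArea); rr=cv2.minAreaRect(c);print(rr,ray("top",*rr[0],98).round(1))
print(proj("top",[0,0,0]))
E
```

```text
((329.376220703125, 221.40493774414062), (66.78659057617188, 128.37734985351562), 87.70938873291016)
[263.90417 190.60382] [593.5 -26.4 100. ]
[392.17896 185.47284] [ 606.4 -371.6  100. ]
[394.84827 252.20605] [ 428.4 -373.9  100. ]
[266.5735  257.33704] [415.1 -33.  100. ]
((330.0, 238.5), (17.0, 14.0), 90.0) [ 464.7 -202.8   98. ]
[255.10793207 399.64009159]
```

View pics/c1.png

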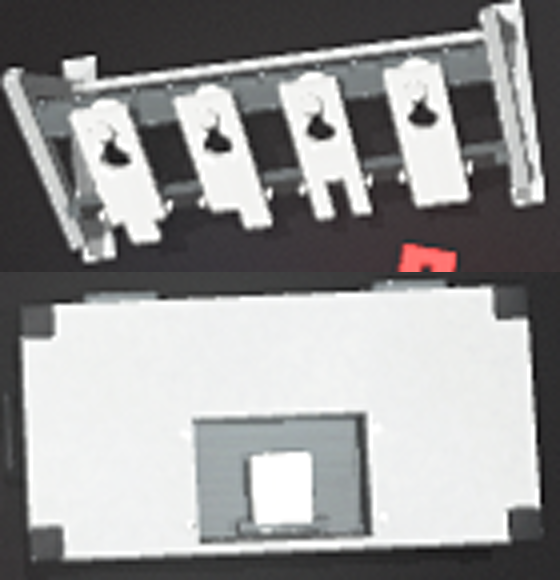

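Plates left to right on the rack (top view): d (125,224), c (149,219), b (174,215), a (200,214). The look-alikes, left alone, are blue at (149,272) and red at (199,263). The four grey plates on the studs are the targets. Paddle: (330,239).

```bash
python3 - <<'E'
from h import *
a=cv2.imread("pics/scene0.png")
cv2.imwrite("pics/c2.png",cv2.resize(a[108:200,238:323],None,fx=6,fy=6,interpolation=cv2.INTER_CUBIC))
P=[ray("top",u,v,100) for u,v in [(391.7,188.2),(265.5,193.7),(268.7,257),(395.5,252)]]
for p in P: print(p.round(1))
c=np.mean(P,0);print("case c",c.round(1), [np.arctan2(*((q-p)[:2])) for p,q in [(P[0],P[1]),(P[3],P[2])]])
print("paddle c",ray("top",330.5,239,98))
E
```

```text
[ 599.  -370.1  100. ]
[585.1 -30.7 100. ]
[416.  -38.7 100. ]
[ 428.9 -375.6  100. ]
case c [ 507.3 -203.8  100. ] [np.float64(-0.04106450275544979), np.float64(-0.03827014592754924)]
paddle c [ 463.35068943 -204.14601756   98.        ]
```

View pics/c2.png

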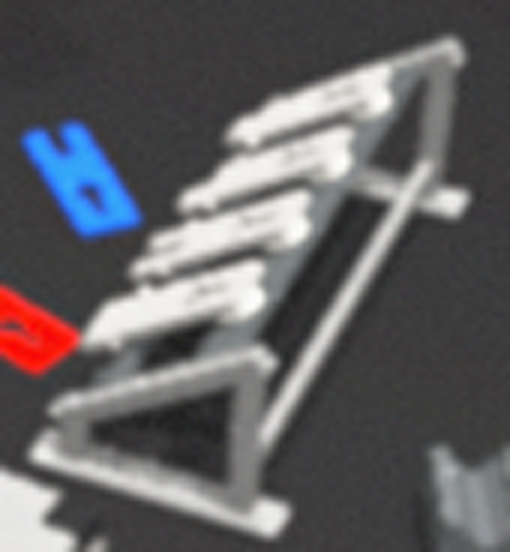

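```bash
cat >> h.py <<'E'
def tri(pt,ps):
    A=[];B=[]
    for n,(u,v) in (("top",pt),("scene",ps)):
        e=bot.get_calibration(n)["eye"]; d=ray(n,u,v,0)-e; d/=np.linalg.norm(d); M=np.eye(3)-np.outer(d,d); A.append(M);B.append(M@e)
    x=np.linalg.lstsq(np.vstack(A),np.hstack(B),rcond=None)[0]
    return x, np.linalg.norm(proj("top",x)-pt)
E
python3 - <<'E'
from h import *
for k,pt,ps in [("a up",(197.75,197.5),(282,156)),("a low",(205.25,232.75),(253.3,162.3)),("d up",(118.75,207.75),(301.8,123.3)),("d low",(131.5,242),(277.2,130.2)),("rack topR",(95+512/4,182+12/4.),(238+262/6,108+355/6)),("rack topL",(95+12/4,182+72/4),(238+455/6,108+45/6))]:
    x,e=tri(pt,ps);print(k,x.round(1),round(e,2))
E
```

```text
a up [577.1 151.8 111.1] 1.1
a low [478.6 139.2  50. ] 0.04
d up [547.5 362.6 106.8] 0.19
d low [453.9 348.4  49.5] 0.51
rack topR [610.3  83.6 127.8] 1.78
rack topL [568.6 414.2 118.7] 0.18
```

Call:
jog_arm([
  {"xyz": [0,0,0],"spin": -0.92},
  {"xyz": [0,0,0],"spin": -0.92},
  {"xyz": [0,0,0],"spin": -0.92},
  {"xyz": [0,0,0],"spin": -0.92},
  {"xyz": [-0.6,0,0],"spin": 0},
  {"xyz": [-0.6,0,0],"spin": 0},
  {"xyz": [-0.6,0,0],"spin": 0},
  {"xyz": [-0.6,0,0],"spin": 0},
  {"xyz": [-0.6,0,0],"spin": 0},
  {"xyz": [-0.5,0,0],"spin": 0},
], gripper=65)

```text
time: 1.35
tool_pos: [451.0, 507.4, 226.0]
tcp_rot: [-3.141, -0.001, -3.103]
contact_force: [-0.3, -0.1, -0.0]
grip_width: 59.6
finger_force: 0.0
```

Call:
jog_arm([
  {"xyz": [0,-0.6,0],"spin": 0},
  {"xyz": [0,-0.6,0],"spin": 0},
  {"xyz": [0,-0.6,0],"spin": 0},
  {"xyz": [0,-0.6,0],"spin": 0},
  {"xyz": [0,-0.6,0],"spin": 0},
  {"xyz": [0,-0.6,0],"spin": 0},
  {"xyz": [0,-0.6,0],"spin": 0},
  {"xyz": [0,-0.6,0],"spin": 0},
  {"xyz": [0,-0.6,0],"spin": 0},
  {"xyz": [0,-0.6,0],"spin": 0},
])

```text
time: 2.6
tool_pos: [467.8, 26.7, 226.5]
tcp_rot: [3.141, -0.0, -3.102]
contact_force: [0.1, -1.1, -0.6]
grip_width: 59.3
finger_force: 0.0
```

Call:
jog_arm([
  {"xyz": [0,-0.6,0],"spin": 0},
  {"xyz": [0,-0.6,0],"spin": 0},
  {"xyz": [0,-0.6,0],"spin": 0},
  {"xyz": [0,-0.6,0],"spin": 0},
  {"xyz": [0.05,-0.48,0],"spin": 0},
  {"xyz": [0,0,0],"spin": 0},
  {"xyz": [0,0,0.45],"spin": 0},
  {"xyz": [0,0,0.45],"spin": 0},
  {"xyz": [0,0,0.4],"spin": 0},
  {"xyz": [0,0,0],"spin": 0},
])

```text
time: 3.85
tool_pos: [471.7, -200.2, 120.7]
tcp_rot: [3.138, -0.005, -3.102]
contact_force: [-0.3, 0.5, 1.1]
grip_width: 59.7
finger_force: 0.0
```

```bash
python3 - <<'E'
from h import *
st(); shot("scene","s1.png",(125,150,265,300))
E
```

```text
3.85 [ 471.7 -200.2  120.7] [ 3.138 -0.005 -3.102] F [-0.3  0.5  1.1] w 59.7 0.0
```

View pics/s1.png

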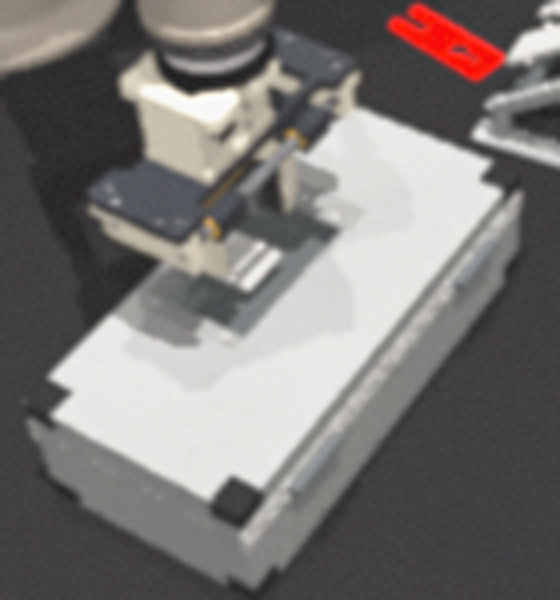

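The picture shows the open fingers straddling the bright paddle (crop 255,265), centred over the well. I'll descend and close.

Call:
jog_arm([
  {"xyz": [0,-0.04,0],"spin": 0},
  {"xyz": [0,0,0.15],"spin": 0},
  {"xyz": [0,0,0.15],"spin": 0},
  {"xyz": [0,0,0.1],"spin": 0},
  {"xyz": [0,0,0.08],"spin": 0},
  {"xyz": [0,0,0],"spin": 0},
  {"xyz": [0,0,0],"spin": 0},
  {"xyz": [0,0,0],"spin": 0},
  {"xyz": [0,0,0],"spin": 0},
  {"xyz": [0,0,0],"spin": 0},
])

```text
time: 5.15
tool_pos: [473.3, -205.4, 84.4]
tcp_rot: [-3.142, 0.0, -3.102]
contact_force: [0.6, 0.7, -0.5]
grip_width: 59.7
finger_force: 0.0
```

Call:
jog_arm([
  {"xyz": [0,0,0],"spin": 0},
  {"xyz": [0,0,0],"spin": 0},
  {"xyz": [0,0,0],"spin": 0},
  {"xyz": [0,0,0],"spin": 0},
  {"xyz": [0,0,0],"spin": 0},
  {"xyz": [0,0,0],"spin": 0},
  {"xyz": [0,0,0],"spin": 0},
  {"xyz": [0,0,0],"spin": 0},
  {"xyz": [0,0,0],"spin": 0},
  {"xyz": [0,0,0],"spin": 0},
], gripper=20)

```text
time: 6.4
tool_pos: [473.2, -202.9, 84.1]
tcp_rot: [3.138, -0.0, -3.103]
contact_force: [1.9, 10.0, 2.1]
grip_width: 39.5
finger_force: 30.0
```

Call:
jog_arm([
  {"xyz": [0.03,0.03,-0.11],"spin": 0},
  {"xyz": [0.03,0,-0.11],"spin": 0},
  {"xyz": [0,0,0],"spin": 0},
  {"xyz": [-0.06,0,-0.15],"spin": 0},
  {"xyz": [0,0,0],"spin": 0},
  {"xyz": [-0.08,0,-0.15],"spin": 0},
  {"xyz": [0,0,0],"spin": 0},
  {"xyz": [-0.09,0,-0.14],"spin": 0},
  {"xyz": [0,0,0],"spin": 0},
  {"xyz": [0,0,0],"spin": 0},
])

```text
time: 7.65
tool_pos: [485.0, -202.2, 137.2]
tcp_rot: [3.141, -0.004, -3.102]
contact_force: [-7.0, 0.3, 1.5]
grip_width: 39.0
finger_force: 30.0
```

```bash
python3 - <<'E'
from h import *
st(); shot("scene","s2.png",(125,130,265,280))
E
```

```text
7.65 [ 485.  -202.2  137.2] [ 3.141 -0.004 -3.102] F [-7.   0.3  1.5] w 39.0 30.0
```

View pics/s2.png

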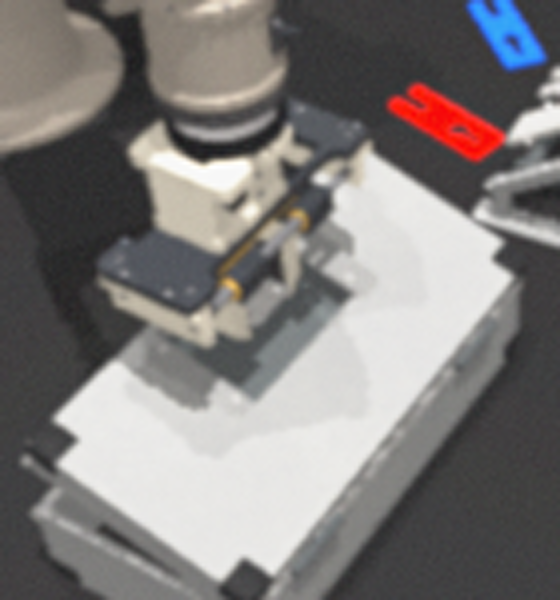

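The lid has come up about 0.3 rad with the paddle held (crop, front edge near (50,470)). I'll continue along the arc.

Call:
jog_arm([
  {"xyz": [-0.1,0,-0.13],"spin": 0},
  {"xyz": [0,0,0],"spin": 0},
  {"xyz": [-0.12,0,-0.12],"spin": 0},
  {"xyz": [0,0,0],"spin": 0},
  {"xyz": [-0.12,0,-0.1],"spin": 0},
  {"xyz": [0,0,0],"spin": 0},
  {"xyz": [-0.13,0,-0.09],"spin": 0},
  {"xyz": [0,0,0],"spin": 0},
  {"xyz": [-0.15,0,-0.08],"spin": 0},
  {"xyz": [0,0,0],"spin": 0},
])

```text
time: 8.95
tool_pos: [535.4, -200.3, 179.4]
tcp_rot: [3.141, -0.002, -3.102]
contact_force: [-5.5, 1.1, 2.6]
grip_width: 39.6
finger_force: 30.0
```

Call:
jog_arm([
  {"xyz": [-0.15,0,-0.06],"spin": 0},
  {"xyz": [0,0,0],"spin": 0},
  {"xyz": [-0.16,0,-0.04],"spin": 0},
  {"xyz": [0,0,0],"spin": 0},
  {"xyz": [-0.16,0,-0.03],"spin": 0},
  {"xyz": [0,0,0],"spin": 0},
  {"xyz": [-0.16,0,-0.02],"spin": 0},
  {"xyz": [0,0,0],"spin": 0},
  {"xyz": [0,0,0],"spin": 0},
  {"xyz": [0,0,0],"spin": 0},
])

```text
time: 10.2
tool_pos: [586.8, -198.4, 190.9]
tcp_rot: [3.142, 0.001, -3.102]
contact_force: [-0.4, 2.2, 3.3]
grip_width: 39.7
finger_force: 30.0
```

```bash
python3 - <<'E'
from h import *
st(); shot("scene","s3.png",(125,80,265,230))
E
```

```text
10.2 [ 586.8 -198.4  190.9] [ 3.142e+00  1.000e-03 -3.102e+00] F [-0.4  2.2  3.3] w 39.7 30.0
```

View pics/s3.png

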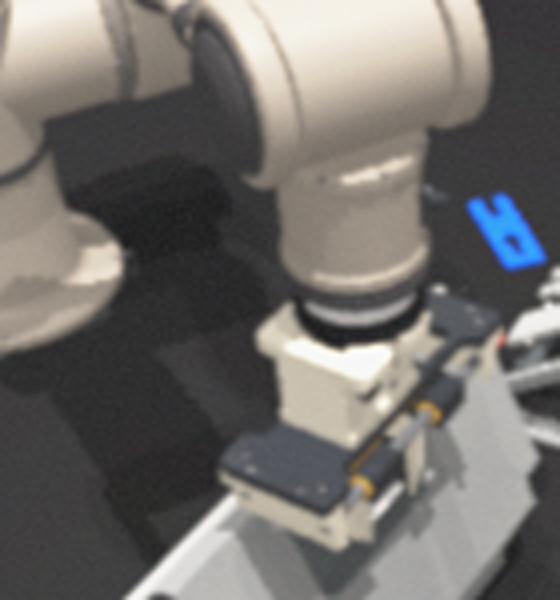

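Call:
jog_arm([
  {"xyz": [-0.16,0,0],"spin": 0},
  {"xyz": [0,0,0],"spin": 0},
  {"xyz": [-0.16,0,0.02],"spin": 0},
  {"xyz": [0,0,0],"spin": 0},
  {"xyz": [-0.16,0,0.03],"spin": 0},
  {"xyz": [0,0,0],"spin": 0},
  {"xyz": [-0.15,0,0.05],"spin": 0},
  {"xyz": [0,0,0],"spin": 0},
  {"xyz": [-0.08,0,0.03],"spin": 0},
  {"xyz": [0,0,0],"spin": 0},
])

```text
time: 11.5
tool_pos: [643.8, -196.2, 180.5]
tcp_rot: [3.142, 0.001, -3.102]
contact_force: [1.6, 1.3, 4.7]
grip_width: 39.3
finger_force: 30.0
```

```bash
python3 - <<'E'
from h import *
st(); shot("scene","s4.png",(125,80,265,230))
E
```

```text
11.5 [ 643.8 -196.2  180.5] [ 3.142e+00  1.000e-03 -3.102e+00] F [1.6 1.3 4.7] w 39.3 30.0
```

View pics/s4.png

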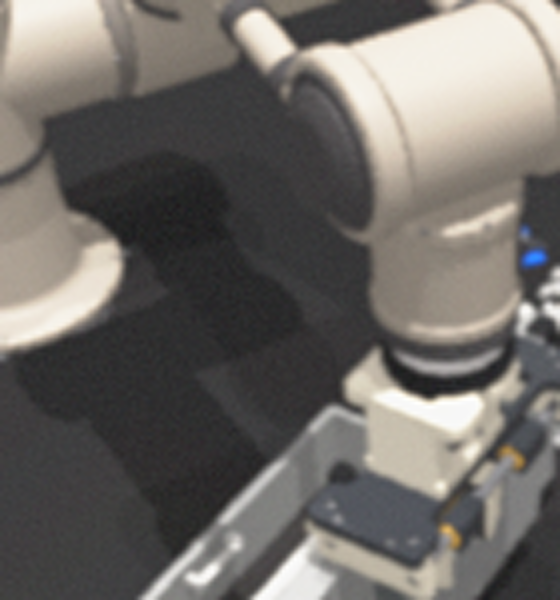

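Call:
jog_arm([
  {"xyz": [0,0,0],"spin": 0},
  {"xyz": [0,0,0],"spin": 0},
  {"xyz": [0,0,0],"spin": 0},
  {"xyz": [0,0,0],"spin": 0},
  {"xyz": [-0.15,0,0],"spin": 0},
  {"xyz": [-0.15,0,0],"spin": 0},
  {"xyz": [0,0,-0.5],"spin": 0},
  {"xyz": [0,0,-0.5],"spin": 0},
  {"xyz": [0,0,-0.5],"spin": 0},
  {"xyz": [0,0,0],"spin": -0.97},
], gripper=65)

```text
time: 12.8
tool_pos: [668.6, -195.8, 304.9]
tcp_rot: [-3.137, 0.007, -3.003]
contact_force: [-0.4, 0.5, 0.2]
grip_width: 59.6
finger_force: 0.0
```

Call:
jog_arm([
  {"xyz": [0,0.6,0],"spin": 0},
  {"xyz": [0,0.6,0],"spin": 0},
  {"xyz": [0,0.6,0],"spin": 0},
  {"xyz": [0,0.6,0],"spin": 0},
  {"xyz": [0.2,0.6,0],"spin": 0},
  {"xyz": [0.4,0.6,0],"spin": 0},
  {"xyz": [0.4,0.6,0],"spin": 0},
  {"xyz": [0.2,0.3,0],"spin": 0},
  {"xyz": [0,0,0.5],"spin": 0},
  {"xyz": [0,0,0.5],"spin": 0},
])

```text
time: 14.05
tool_pos: [523.4, 148.8, 220.1]
tcp_rot: [-3.142, 0.002, -3.004]
contact_force: [0.8, -0.4, 0.7]
grip_width: 59.6
finger_force: 0.0
```

```bash
python3 - <<'E'
from h import *
st(); b=shot("scene","s5.png",(130,100,330,250),4)
E
```

```text
14.05 [523.4 148.8 220.1] [-3.142e+00  2.000e-03 -3.004e+00] F [ 0.8 -0.4  0.7] w 59.6 0.0
```

View pics/s5.png

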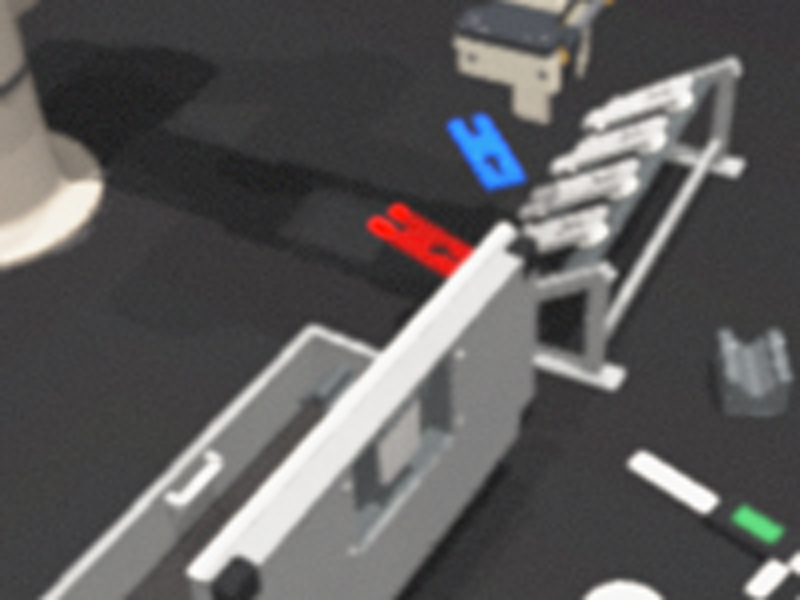

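```bash
python3 - <<'E'
from h import *
a=cv2.imread("pics/top0.png"); g=cv2.cvtColor(a,cv2.COLOR_BGR2GRAY)
big=cv2.resize(g[182:250,95:235],None,fx=4,fy=4,interpolation=cv2.INTER_CUBIC)
for row in (140,150,160,170):
    r=big[row]>180; e=np.flatnonzero(np.diff(r.astype(int)))
    print(row,e)
for u,v in [(201.9,215.25)]: print(ray("top",u,v,83))
# lid angle check
R=Ro.from_euler("z",.04).as_matrix(); h=np.array([507.3,-203.8,0])
for t in (1.4,1.5,1.6,1.7):
    l=lambda x,y,z:h+R@np.array([85+x*np.cos(t)+z*np.sin(t),y,70-x*np.sin(t)+z*np.cos(t)])
    print(t,proj("scene",l(-170,170,0)).round(1),proj("scene",l(-170,-170,0)).round(1))
print("seen",130+505/4,100+225/4, 130+190/4,100+572/4)
E
```

```text
140 [ 27  41  76 106 114 137 186 203 230 245 294 314 326 351 399 455 506 518
 525 535]
150 [ 31  45  80 102 122 141 189 204 231 248 296 353 401 458 508 522 527 538]
160 [ 35  49  84 100 130 144 193 251 299 356 403 460 511 522 528 538]
170 [ 39  54  86 149 196 254 302 359 406 463 466 471 512 526 533 539]
[527.53302552 143.42619819  83.        ]
1.4 [244.7 153.4] [165.5 238.1]
1.5 [250.1 154.8] [171.5 240.6]
1.6 [255.5 156.6] [177.7 243.6]
1.7 [261. 159.] [184.2 247.1]
seen 256.25 156.25 177.5 243.0
```

Call:
jog_arm([
  {"xyz": [-0.04,-0.05,0],"spin": 0},
  {"xyz": [0,0,0.5],"spin": 0},
  {"xyz": [0,0,0.5],"spin": 0},
  {"xyz": [0,0,0.2],"spin": 0},
  {"xyz": [0,0,0],"spin": 0},
  {"xyz": [0,0,0.2],"spin": 0},
  {"xyz": [0,0,0.2],"spin": 0},
  {"xyz": [0,0,0.2],"spin": 0},
  {"xyz": [0,0,0.12],"spin": 0},
  {"xyz": [0,0,0],"spin": 0},
], gripper=54)

```text
time: 15.35
tool_pos: [526.6, 144.7, 65.7]
tcp_rot: [3.142, -0.002, -3.005]
contact_force: [0.8, -0.1, 0.1]
grip_width: 49.1
finger_force: 0.0
```

```bash
python3 - <<'E'
from h import *
st(); b=shot("top","t6.png",(90,170,240,270),5)
E
```

```text
15.35 [526.6 144.7  65.7] [ 3.142e+00 -2.000e-03 -3.005e+00] F [ 0.8 -0.1  0.1] w 49.1 0.0
```

View pics/t6.png

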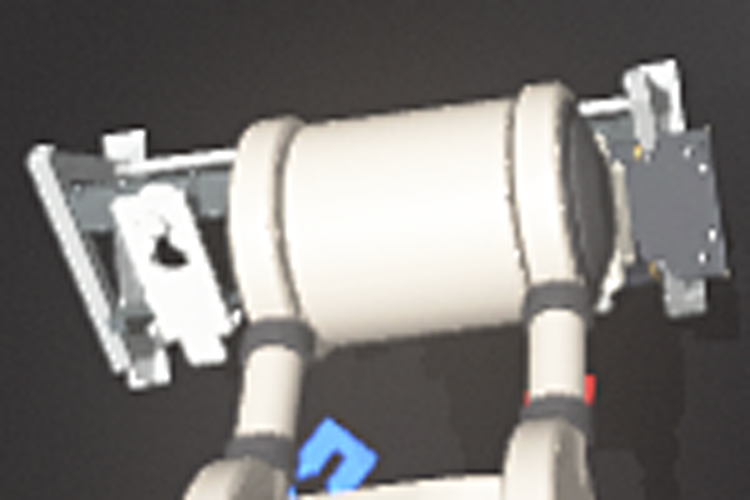

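The arm hides the plate in this view (gripper at crop 670,200). There is no contact force, so I'll close.

Call:
jog_arm([
  {"xyz": [0,0,0],"spin": 0},
  {"xyz": [0,0,0],"spin": 0},
  {"xyz": [0,0,0],"spin": 0},
  {"xyz": [0,0,0],"spin": 0},
  {"xyz": [0,0,0],"spin": 0},
  {"xyz": [0,0,0],"spin": 0},
  {"xyz": [0,0,0],"spin": 0},
  {"xyz": [0,0,0],"spin": 0},
  {"xyz": [0,0,0],"spin": 0},
  {"xyz": [0,0,0],"spin": 0},
], gripper=25)

```text
time: 16.65
tool_pos: [527.5, 144.9, 67.2]
tcp_rot: [3.142, 0.001, -3.005]
contact_force: [-0.2, -0.1, 6.6]
grip_width: 37.4
finger_force: 30.0
```

Call:
jog_arm([
  {"xyz": [0,0,-0.01],"spin": 0},
  {"xyz": [-0.05,0,-0.035],"spin": 0},
  {"xyz": [-0.05,0,-0.035],"spin": 0},
  {"xyz": [-0.05,0,-0.035],"spin": 0},
  {"xyz": [-0.05,0,-0.035],"spin": 0},
  {"xyz": [-0.06,0,-0.04],"spin": 0},
  {"xyz": [0,0,0],"spin": 0},
  {"xyz": [0,0,0],"spin": 0},
  {"xyz": [0,0,0],"spin": 0},
  {"xyz": [0,0,0],"spin": 0},
])

```text
time: 17.9
tool_pos: [546.4, 147.5, 81.3]
tcp_rot: [3.141, -0.003, -3.005]
contact_force: [-4.6, -0.8, -3.2]
grip_width: 37.3
finger_force: 32.4
```

Call:
jog_arm([
  {"xyz": [-0.015,0,-0.01],"spin": 0},
  {"xyz": [0,0,0],"spin": 0},
  {"xyz": [0.02,0,-0.03],"spin": 0},
  {"xyz": [0.03,0,-0.04],"spin": 0},
  {"xyz": [0.04,0,-0.05],"spin": 0},
  {"xyz": [0.04,0,-0.06],"spin": 0},
  {"xyz": [0.04,0,-0.06],"spin": 0},
  {"xyz": [0.0,0,0],"spin": 0},
  {"xyz": [0,0,0],"spin": 0},
  {"xyz": [0,0,0],"spin": 0},
])

```text
time: 19.15
tool_pos: [535.4, 145.9, 101.7]
tcp_rot: [3.142, -0.0, -3.005]
contact_force: [0.4, 1.0, -2.6]
grip_width: 38.1
finger_force: 30.0
```

Call:
jog_arm([
  {"xyz": [0,0,-0.35],"spin": 0},
  {"xyz": [0,0,-0.35],"spin": 0},
  {"xyz": [0,0,-0.3],"spin": 0},
  {"xyz": [0,0,0],"spin": 0.98},
  {"xyz": [0.1,-0.6,0],"spin": 0},
  {"xyz": [0.1,-0.6,0],"spin": 0},
  {"xyz": [0.1,-0.6,0],"spin": 0},
  {"xyz": [0.1,-0.6,0],"spin": 0},
  {"xyz": [0.1,-0.6,0],"spin": 0},
  {"xyz": [0.08,-0.6,0],"spin": 0},
])

```text
time: 20.4
tool_pos: [499.7, -145.2, 181.8]
tcp_rot: [3.141, 0.0, -3.103]
contact_force: [0.0, -0.5, -1.8]
grip_width: 37.4
finger_force: 30.0
```

Call:
jog_arm([
  {"xyz": [0,-0.6,0],"spin": 0},
  {"xyz": [0,-0.6,0],"spin": 0},
  {"xyz": [0,-0.6,0],"spin": 0},
  {"xyz": [0,-0.27,0],"spin": 0},
  {"xyz": [0,0,0],"spin": 0},
  {"xyz": [0,0,0.4],"spin": 0},
  {"xyz": [0,0,0.4],"spin": 0},
  {"xyz": [0,0,0.4],"spin": 0},
  {"xyz": [0,0,0.3],"spin": 0},
  {"xyz": [0,0,0],"spin": 0},
])

```text
time: 21.65
tool_pos: [505.6, -306.6, 60.3]
tcp_rot: [3.138, -0.003, -3.102]
contact_force: [-0.1, 0.2, -1.6]
grip_width: 37.3
finger_force: 30.0
```

```bash
python3 - <<'E'
from h import *
st(); b=shot("top","t7.png",(250,130,420,270),4)
E
```

```text
21.65 [ 505.6 -306.6   60.3] [ 3.138e+00 -3.000e-03 -3.102e+00] F [-0.1  0.2 -1.6] w 37.3 30.0
```

View pics/t7.png

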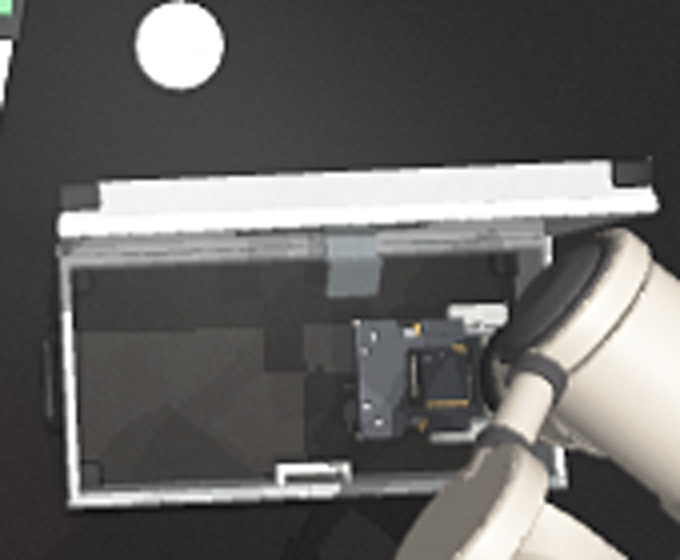

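The gripper with plate a is in the right part of the case at crop (450,380). The roller is at (315,472) and the lid tongue sticks inward at (355,275). I'll lay the plate down.

Call:
jog_arm([
  {"xyz": [0,-0.02,0.15],"spin": 0},
  {"xyz": [0,0,0.12],"spin": 0},
  {"xyz": [0,0,0.1],"spin": 0},
  {"xyz": [-0.02,0,0.06],"spin": 0},
  {"xyz": [-0.03,0,0.06],"spin": 0},
  {"xyz": [-0.03,0,0.06],"spin": 0},
  {"xyz": [-0.03,0,0.05],"spin": 0},
  {"xyz": [0,0,0],"spin": 0},
  {"xyz": [0,0,0],"spin": 0},
  {"xyz": [0,0,0],"spin": 0},
])

```text
time: 22.95
tool_pos: [515.8, -310.5, 14.2]
tcp_rot: [-3.141, 0.001, -3.103]
contact_force: [4.0, 1.1, 3.4]
grip_width: 37.6
finger_force: 30.0
```

Call:
jog_arm([
  {"xyz": [0,0,0],"spin": 0},
  {"xyz": [0,0,0],"spin": 0},
  {"xyz": [0,0,0],"spin": 0},
  {"xyz": [0,0,-0.05],"spin": 0},
  {"xyz": [0,0,-0.2],"spin": 0},
  {"xyz": [0,0,-0.46],"spin": 0},
  {"xyz": [0,0,-0.46],"spin": 0},
  {"xyz": [0,0,-0.46],"spin": 0},
  {"xyz": [0,0,-0.46],"spin": 0},
  {"xyz": [0,0,-0.46],"spin": 0},
], gripper=54)

```text
time: 24.2
tool_pos: [515.2, -310.3, 220.6]
tcp_rot: [-3.141, 0.001, -3.103]
contact_force: [0.9, 0.7, -0.6]
grip_width: 49.6
finger_force: 0.0
```

Call:
jog_arm([
  {"xyz": [-0.2,0,0],"spin": 0},
  {"xyz": [-0.2,0,0],"spin": 0},
  {"xyz": [-0.2,0,0],"spin": 0},
  {"xyz": [-0.1,0,0],"spin": 0},
  {"xyz": [-0.1,0,0],"spin": 0},
  {"xyz": [-0.1,0,0],"spin": 0},
  {"xyz": [-0.1,0,0],"spin": 0},
  {"xyz": [-0.08,0,0],"spin": 0},
  {"xyz": [-0.08,0,0],"spin": 0},
  {"xyz": [0,0,0],"spin": 0},
], gripper=0)

```text
time: 25.45
tool_pos: [608.6, -306.8, 217.7]
tcp_rot: [3.142, 0.001, -3.103]
contact_force: [-0.3, -0.3, -0.9]
grip_width: 0.1
finger_force: 0.0
```

```bash
python3 - <<'E'
from h import *
st(); b=shot("top","t8.png",(250,130,420,270),4)
E
```

```text
25.45 [ 608.6 -306.8  217.7] [ 3.142e+00  1.000e-03 -3.103e+00] F [-0.3 -0.3 -0.9] w 0.1 0.0
```

View pics/t8.png

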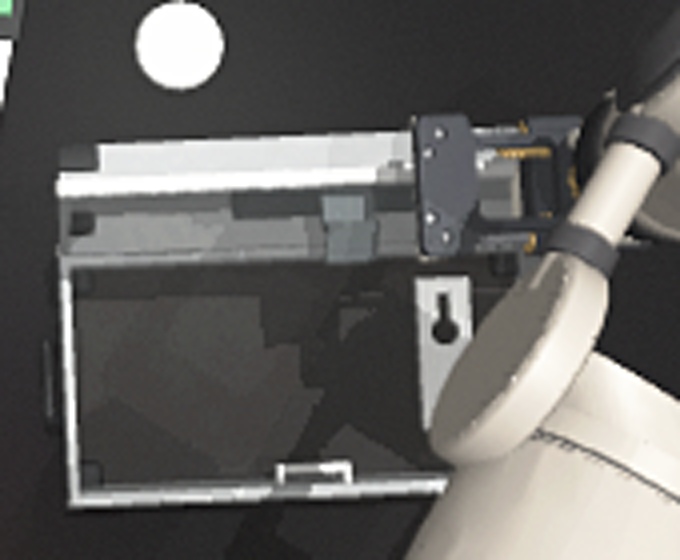

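```bash
cat >> h.py <<'E'
def rackrows():
    g=cv2.cvtColor(bot.capture("top"),cv2.COLOR_BGR2GRAY)
    big=cv2.resize(g[182:250,95:235],None,fx=4,fy=4,interpolation=cv2.INTER_CUBIC)
    for row in (150,170): print(row,np.flatnonzero(np.diff((big[row]>180).astype(int))))
E
python3 -c "
from h import *
rackrows()"
```

```text
150 [ 32  45  80 102 122 141 190 204 231 248 297 353 509 522 527 538]
170 [ 40  53  87 149 197 254 302 359 466 471 512 525 533 539]
```

Call:
jog_arm([
  {"xyz": [0.6,0,0],"spin": 0},
  {"xyz": [0.65,0,0],"spin": 0},
  {"xyz": [0,0,0],"spin": -0.98},
  {"xyz": [0,0.65,0],"spin": 0},
  {"xyz": [0,0.65,0],"spin": 0},
  {"xyz": [0,0.65,0],"spin": 0},
  {"xyz": [0,0.65,0],"spin": 0},
  {"xyz": [0,0.65,0],"spin": 0},
  {"xyz": [0,0.65,0],"spin": 0},
  {"xyz": [0,0.65,0],"spin": 0},
], gripper=54)

```text
time: 26.8
tool_pos: [458.5, 51.5, 218.6]
tcp_rot: [-3.142, 0.002, -3.006]
contact_force: [0.4, 0.7, 0.3]
grip_width: 49.7
finger_force: 0.0
```

Call:
jog_arm([
  {"xyz": [0,0.65,0],"spin": 0},
  {"xyz": [0,0.65,0],"spin": 0},
  {"xyz": [0,0.64,0],"spin": 0},
  {"xyz": [-0.5,0,0],"spin": 0},
  {"xyz": [-0.5,0,0],"spin": 0},
  {"xyz": [0,0,0],"spin": 0},
  {"xyz": [0,0,0.4],"spin": 0},
  {"xyz": [0,0,0.4],"spin": 0},
  {"xyz": [0,0,0.2],"spin": 0},
  {"xyz": [0,0,0],"spin": 0},
])

```text
time: 28.05
tool_pos: [516.1, 214.4, 137.6]
tcp_rot: [-3.142, -0.002, -3.005]
contact_force: [-0.1, -0.3, 0.3]
grip_width: 49.8
finger_force: 0.0
```

Call:
jog_arm([
  {"xyz": [-0.02,0,0.2],"spin": 0},
  {"xyz": [0,0,0.2],"spin": 0},
  {"xyz": [0,0,0.2],"spin": 0},
  {"xyz": [0,0,0.15],"spin": 0},
  {"xyz": [0,0,0.13],"spin": 0},
  {"xyz": [0,0,0],"spin": 0},
  {"xyz": [0,0,0],"spin": 0},
  {"xyz": [0,0,0],"spin": 0},
  {"xyz": [0,0,0],"spin": 0},
  {"xyz": [0,0,0],"spin": 0},
])

```text
time: 29.3
tool_pos: [518.5, 214.9, 67.8]
tcp_rot: [3.141, 0.0, -3.005]
contact_force: [-0.5, -0.7, 0.6]
grip_width: 49.7
finger_force: 0.0
```

Call:
jog_arm([
  {"xyz": [0,0,0],"spin": 0},
  {"xyz": [0,0,0],"spin": 0},
  {"xyz": [0,0,0],"spin": 0},
  {"xyz": [0,0,0],"spin": 0},
  {"xyz": [0,0,0],"spin": 0},
  {"xyz": [0,0,0],"spin": 0},
  {"xyz": [0,0,0],"spin": 0},
  {"xyz": [0,0,0],"spin": 0},
  {"xyz": [0,0,0],"spin": 0},
  {"xyz": [0,0,0],"spin": 0},
], gripper=25)

```text
time: 30.55
tool_pos: [518.4, 214.8, 67.5]
tcp_rot: [3.142, 0.0, -3.005]
contact_force: [-0.5, -0.0, 0.6]
grip_width: 37.5
finger_force: 30.0
```

Call:
jog_arm([
  {"xyz": [0,0,-0.01],"spin": 0},
  {"xyz": [-0.05,0,-0.035],"spin": 0},
  {"xyz": [-0.05,0,-0.035],"spin": 0},
  {"xyz": [-0.05,0,-0.035],"spin": 0},
  {"xyz": [-0.05,0,-0.035],"spin": 0},
  {"xyz": [-0.06,0,-0.04],"spin": 0},
  {"xyz": [0,0,0],"spin": 0},
  {"xyz": [0,0,0],"spin": 0},
  {"xyz": [0,0,0],"spin": 0},
  {"xyz": [0,0,0],"spin": 0},
])

```text
time: 31.8
tool_pos: [537.4, 217.4, 82.0]
tcp_rot: [-3.141, -0.004, -3.005]
contact_force: [-4.4, -0.5, -3.3]
grip_width: 37.4
finger_force: 32.5
```

Same signature as plate a, so I'll lift.

Call:
jog_arm([
  {"xyz": [-0.015,0,-0.01],"spin": 0},
  {"xyz": [0,0,0],"spin": 0},
  {"xyz": [0.02,0,-0.03],"spin": 0},
  {"xyz": [0.03,0,-0.04],"spin": 0},
  {"xyz": [0.04,0,-0.05],"spin": 0},
  {"xyz": [0.04,0,-0.06],"spin": 0},
  {"xyz": [0.04,0,-0.06],"spin": 0},
  {"xyz": [0.0,0,0],"spin": 0},
  {"xyz": [0,0,0],"spin": 0},
  {"xyz": [0,0,0],"spin": 0},
])

```text
time: 33.05
tool_pos: [526.8, 215.9, 102.5]
tcp_rot: [3.142, -0.0, -3.005]
contact_force: [0.7, 0.3, -1.6]
grip_width: 37.5
finger_force: 30.0
```

Call:
jog_arm([
  {"xyz": [0,0,-0.35],"spin": 0},
  {"xyz": [0,0,-0.35],"spin": 0},
  {"xyz": [0,0,-0.3],"spin": 0},
  {"xyz": [0,0,0],"spin": 0.98},
  {"xyz": [0.1,-0.6,0],"spin": 0},
  {"xyz": [0.1,-0.6,0],"spin": 0},
  {"xyz": [0.1,-0.6,0],"spin": 0},
  {"xyz": [0.1,-0.6,0],"spin": 0},
  {"xyz": [0.1,-0.6,0],"spin": 0},
  {"xyz": [0.01,-0.6,0],"spin": 0},
])

```text
time: 34.3
tool_pos: [496.5, -74.9, 182.7]
tcp_rot: [3.141, -0.0, -3.103]
contact_force: [0.7, 0.7, -1.8]
grip_width: 37.7
finger_force: 30.0
```

Call:
jog_arm([
  {"xyz": [0,-0.6,0],"spin": 0},
  {"xyz": [0,-0.6,0],"spin": 0},
  {"xyz": [0,-0.6,0],"spin": 0},
  {"xyz": [0,-0.27,0],"spin": 0},
  {"xyz": [0,0,0],"spin": 0},
  {"xyz": [0,0,0.4],"spin": 0},
  {"xyz": [0,0,0.4],"spin": 0},
  {"xyz": [0,0,0.4],"spin": 0},
  {"xyz": [0,0,0.3],"spin": 0},
  {"xyz": [0,0,0],"spin": 0},
])

```text
time: 35.55
tool_pos: [502.3, -236.5, 61.2]
tcp_rot: [3.138, -0.004, -3.102]
contact_force: [0.3, -0.2, -1.6]
grip_width: 37.6
finger_force: 30.0
```

Call:
jog_arm([
  {"xyz": [0,-0.02,0.15],"spin": 0},
  {"xyz": [0,0,0.12],"spin": 0},
  {"xyz": [0,0,0.1],"spin": 0},
  {"xyz": [-0.02,0,0.06],"spin": 0},
  {"xyz": [-0.03,0,0.06],"spin": 0},
  {"xyz": [-0.03,0,0.06],"spin": 0},
  {"xyz": [-0.03,0,0.06],"spin": 0},
  {"xyz": [0,0,0],"spin": 0},
  {"xyz": [0,0,0],"spin": 0},
  {"xyz": [0,0,0],"spin": 0},
])

```text
time: 36.8
tool_pos: [512.6, -240.4, 14.2]
tcp_rot: [-3.141, 0.001, -3.103]
contact_force: [4.1, -0.0, 3.8]
grip_width: 37.6
finger_force: 30.0
```

Call:
jog_arm([
  {"xyz": [0,0,0],"spin": 0},
  {"xyz": [0,0,0],"spin": 0},
  {"xyz": [0,0,0],"spin": 0},
  {"xyz": [0,0,-0.05],"spin": 0},
  {"xyz": [0,0,-0.2],"spin": 0},
  {"xyz": [0,0,-0.46],"spin": 0},
  {"xyz": [0,0,-0.46],"spin": 0},
  {"xyz": [0,0,-0.46],"spin": 0},
  {"xyz": [0,0,-0.46],"spin": 0},
  {"xyz": [0,0,-0.46],"spin": 0},
], gripper=54)

```text
time: 38.05
tool_pos: [512.0, -240.0, 220.6]
tcp_rot: [-3.141, 0.001, -3.103]
contact_force: [0.2, -0.3, -0.3]
grip_width: 49.5
finger_force: 0.0
```

```bash
python3 -c "
from h import *
rackrows()"
```

```text
150 [ 31  45  79 102 122 141 189 205 231 248 508 522 527 538]
170 [ 39  54  86 149 196 254 466 471 512 526 533 539]
```

Call:
jog_arm([
  {"xyz": [0,0,0],"spin": -0.98},
  {"xyz": [0,0.65,0],"spin": 0},
  {"xyz": [0,0.65,0],"spin": 0},
  {"xyz": [0,0.65,0],"spin": 0},
  {"xyz": [0,0.65,0],"spin": 0},
  {"xyz": [0,0.65,0],"spin": 0},
  {"xyz": [0,0.65,0],"spin": 0},
  {"xyz": [0,0.65,0],"spin": 0},
  {"xyz": [0,0.65,0],"spin": 0},
  {"xyz": [0,0.65,0],"spin": 0},
])

```text
time: 39.35
tool_pos: [448.2, 225.2, 219.1]
tcp_rot: [3.141, 0.002, -3.005]
contact_force: [0.9, -0.3, 0.5]
grip_width: 49.6
finger_force: 0.0
```

Call:
jog_arm([
  {"xyz": [0,0.65,0],"spin": 0},
  {"xyz": [-0.42,0,0],"spin": 0},
  {"xyz": [-0.42,0,0],"spin": 0},
  {"xyz": [0,0,0],"spin": 0},
  {"xyz": [0,0,0.4],"spin": 0},
  {"xyz": [0,0,0.4],"spin": 0},
  {"xyz": [0,0,0.2],"spin": 0},
  {"xyz": [0,0,0],"spin": 0},
  {"xyz": [0,0,0],"spin": 0},
  {"xyz": [0,0,0],"spin": 0},
])

```text
time: 40.6
tool_pos: [508.8, 284.4, 139.3]
tcp_rot: [3.141, 0.002, -3.005]
contact_force: [-0.4, -0.0, -0.2]
grip_width: 49.6
finger_force: 0.0
```

Call:
jog_arm([
  {"xyz": [0,0,0.2],"spin": 0},
  {"xyz": [0,0,0.2],"spin": 0},
  {"xyz": [0,0,0.2],"spin": 0},
  {"xyz": [0,0,0.15],"spin": 0},
  {"xyz": [0,0,0.15],"spin": 0},
  {"xyz": [0,0,0],"spin": 0},
  {"xyz": [0,0,0],"spin": 0},
  {"xyz": [0,0,0],"spin": 0},
  {"xyz": [0,0,0],"spin": 0},
  {"xyz": [0,0,0],"spin": 0},
])

```text
time: 41.85
tool_pos: [508.2, 284.2, 66.2]
tcp_rot: [3.141, 0.0, -3.005]
contact_force: [-0.0, 0.9, -0.1]
grip_width: 49.7
finger_force: 0.0
```

Call:
jog_arm([
  {"xyz": [0,0,0],"spin": 0},
  {"xyz": [0,0,0],"spin": 0},
  {"xyz": [0,0,0],"spin": 0},
  {"xyz": [0,0,0],"spin": 0},
  {"xyz": [0,0,0],"spin": 0},
  {"xyz": [0,0,0],"spin": 0},
  {"xyz": [0,0,0],"spin": 0},
  {"xyz": [0,0,0],"spin": 0},
  {"xyz": [0,0,0],"spin": 0},
  {"xyz": [0,0,0],"spin": 0},
], gripper=25)

```text
time: 43.1
tool_pos: [508.1, 284.1, 66.0]
tcp_rot: [3.142, 0.0, -3.005]
contact_force: [-0.6, -0.5, 1.3]
grip_width: 37.5
finger_force: 30.0
```

Call:
jog_arm([
  {"xyz": [0,0,-0.01],"spin": 0},
  {"xyz": [-0.05,0,-0.035],"spin": 0},
  {"xyz": [-0.05,0,-0.035],"spin": 0},
  {"xyz": [-0.05,0,-0.035],"spin": 0},
  {"xyz": [-0.05,0,-0.035],"spin": 0},
  {"xyz": [-0.06,0,-0.04],"spin": 0},
  {"xyz": [0,0,0],"spin": 0},
  {"xyz": [0,0,0],"spin": 0},
  {"xyz": [0,0,0],"spin": 0},
  {"xyz": [0,0,0],"spin": 0},
])

```text
time: 44.35
tool_pos: [528.4, 286.9, 81.0]
tcp_rot: [-3.142, -0.001, -3.005]
contact_force: [-3.1, -0.9, -1.0]
grip_width: 37.4
finger_force: 31.5
```

Call:
jog_arm([
  {"xyz": [-0.015,0,-0.01],"spin": 0},
  {"xyz": [0,0,0],"spin": 0},
  {"xyz": [0.02,0,-0.03],"spin": 0},
  {"xyz": [0.03,0,-0.04],"spin": 0},
  {"xyz": [0.04,0,-0.05],"spin": 0},
  {"xyz": [0.04,0,-0.06],"spin": 0},
  {"xyz": [0.04,0,-0.06],"spin": 0},
  {"xyz": [0.0,0,0],"spin": 0},
  {"xyz": [0,0,0],"spin": 0},
  {"xyz": [0,0,0],"spin": 0},
])

```text
time: 45.6
tool_pos: [516.4, 285.3, 100.9]
tcp_rot: [3.142, -0.0, -3.005]
contact_force: [0.5, -0.2, -1.9]
grip_width: 37.6
finger_force: 30.0
```

Call:
jog_arm([
  {"xyz": [0,0,-0.35],"spin": 0},
  {"xyz": [0,0,-0.35],"spin": 0},
  {"xyz": [0,0,-0.3],"spin": 0},
  {"xyz": [0,0,0],"spin": 0.98},
  {"xyz": [0.1,-0.6,0],"spin": 0},
  {"xyz": [0.1,-0.6,0],"spin": 0},
  {"xyz": [0.1,-0.6,0],"spin": 0},
  {"xyz": [0.1,-0.6,0],"spin": 0},
  {"xyz": [0.0,-0.6,0],"spin": 0},
  {"xyz": [0.0,-0.6,0],"spin": 0},
])

```text
time: 46.85
tool_pos: [495.4, -5.2, 181.2]
tcp_rot: [3.142, 0.0, -3.103]
contact_force: [0.9, -0.1, -1.5]
grip_width: 37.5
finger_force: 30.0
```

Call:
jog_arm([
  {"xyz": [0,-0.6,0],"spin": 0},
  {"xyz": [0,-0.6,0],"spin": 0},
  {"xyz": [0,-0.6,0],"spin": 0},
  {"xyz": [0,-0.27,0],"spin": 0},
  {"xyz": [0,0,0],"spin": 0},
  {"xyz": [0,0,0.4],"spin": 0},
  {"xyz": [0,0,0.4],"spin": 0},
  {"xyz": [0,0,0.4],"spin": 0},
  {"xyz": [0,0,0.3],"spin": 0},
  {"xyz": [0,0,0],"spin": 0},
])

```text
time: 48.1
tool_pos: [500.7, -167.0, 59.7]
tcp_rot: [3.139, -0.004, -3.102]
contact_force: [-0.3, 0.2, -0.9]
grip_width: 37.6
finger_force: 30.0
```

```bash
python3 -c "
from h import *
rackrows(); a=shot('top','t9.png',(250,130,420,270),4)
g=cv2.cvtColor(a,cv2.COLOR_BGR2GRAY);m=(g>150).astype(np.uint8);m[:195]=0;m[244:]=0;m[:,:269]=0;m[:,388:]=0
for c in cv2.findContours(m,0,1)[0]:
    if cv2.contourArea(c)>40: print(cv2.minAreaRect(c))
"
```

```text
150 [ 31  46  78 103 121 142 507 523 527 538]
170 [ 39  54  84 150 465 471 511 526 532 539]
((306.5, 238.0), (10.0, 13.0), 90.0)
((343.5, 219.0), (48.0, 73.0), 90.0)
```

Call:
jog_arm([
  {"xyz": [0,-0.02,0.15],"spin": 0},
  {"xyz": [0,0,0.12],"spin": 0},
  {"xyz": [0,0,0.1],"spin": 0},
  {"xyz": [-0.02,0,0.06],"spin": 0},
  {"xyz": [-0.03,0,0.06],"spin": 0},
  {"xyz": [-0.03,0,0.06],"spin": 0},
  {"xyz": [-0.03,0,0.05],"spin": 0},
  {"xyz": [0,0,0],"spin": 0},
  {"xyz": [0,0,0],"spin": 0},
  {"xyz": [0,0,0],"spin": 0},
])

```text
time: 49.45
tool_pos: [511.1, -170.5, 13.4]
tcp_rot: [-3.141, 0.001, -3.104]
contact_force: [2.9, 1.7, 2.0]
grip_width: 37.2
finger_force: 30.0
```

Call:
jog_arm([
  {"xyz": [0,0,0],"spin": 0},
  {"xyz": [0,0,0],"spin": 0},
  {"xyz": [0,0,0],"spin": 0},
  {"xyz": [0,0,-0.05],"spin": 0},
  {"xyz": [0,0,-0.2],"spin": 0},
  {"xyz": [0,0,-0.46],"spin": 0},
  {"xyz": [0,0,-0.46],"spin": 0},
  {"xyz": [0,0,-0.46],"spin": 0},
  {"xyz": [0,0,-0.46],"spin": 0},
  {"xyz": [0,0,-0.46],"spin": 0},
], gripper=54)

```text
time: 50.7
tool_pos: [510.5, -170.3, 219.7]
tcp_rot: [-3.141, 0.001, -3.103]
contact_force: [0.5, 0.3, -0.2]
grip_width: 49.4
finger_force: 0.0
```

```bash
python3 -c "
from h import *
rackrows()"
```

```text
150 [ 31  45  79 102 122 141 508 522 527 538]
170 [ 39  54  86 149 466 471 512 526 533 539]
```

Call:
jog_arm([
  {"xyz": [0,0,0],"spin": -0.98},
  {"xyz": [0,0.65,0],"spin": 0},
  {"xyz": [0,0.65,0],"spin": 0},
  {"xyz": [0,0.65,0],"spin": 0},
  {"xyz": [0,0.65,0],"spin": 0},
  {"xyz": [0,0.65,0],"spin": 0},
  {"xyz": [0,0.65,0],"spin": 0},
  {"xyz": [0,0.65,0],"spin": 0},
  {"xyz": [0,0.65,0],"spin": 0},
  {"xyz": [0,0.65,0],"spin": 0},
])

```text
time: 52.0
tool_pos: [446.6, 294.9, 218.3]
tcp_rot: [3.141, 0.002, -3.005]
contact_force: [0.5, 0.5, 0.7]
grip_width: 49.9
finger_force: 0.0
```

Call:
jog_arm([
  {"xyz": [0,0.65,0],"spin": 0},
  {"xyz": [-0.37,0,0],"spin": 0},
  {"xyz": [-0.37,0,0],"spin": 0},
  {"xyz": [0,0,0],"spin": 0},
  {"xyz": [0,0,0.4],"spin": 0},
  {"xyz": [0,0,0.4],"spin": 0},
  {"xyz": [0,0,0.2],"spin": 0},
  {"xyz": [0,0,0],"spin": 0},
  {"xyz": [0,0,0],"spin": 0},
  {"xyz": [0,0,0],"spin": 0},
])

```text
time: 53.25
tool_pos: [499.2, 353.1, 138.5]
tcp_rot: [3.141, 0.002, -3.005]
contact_force: [0.0, 1.3, 0.2]
grip_width: 49.5
finger_force: 0.0
```

Call:
jog_arm([
  {"xyz": [0,0,0.2],"spin": 0},
  {"xyz": [0,0,0.2],"spin": 0},
  {"xyz": [0,0,0.2],"spin": 0},
  {"xyz": [0,0,0.15],"spin": 0},
  {"xyz": [0,0,0.15],"spin": 0},
  {"xyz": [0,0,0],"spin": 0},
  {"xyz": [0,0,0],"spin": 0},
  {"xyz": [0,0,0],"spin": 0},
  {"xyz": [0,0,0],"spin": 0},
  {"xyz": [0,0,0],"spin": 0},
])

```text
time: 54.5
tool_pos: [498.8, 352.9, 65.4]
tcp_rot: [3.141, 0.001, -3.005]
contact_force: [0.5, -0.4, -0.8]
grip_width: 49.7
finger_force: 0.0
```

Call:
jog_arm([
  {"xyz": [0,0,0],"spin": 0},
  {"xyz": [0,0,0],"spin": 0},
  {"xyz": [0,0,0],"spin": 0},
  {"xyz": [0,0,0],"spin": 0},
  {"xyz": [0,0,0],"spin": 0},
  {"xyz": [0,0,0],"spin": 0},
  {"xyz": [0,0,0],"spin": 0},
  {"xyz": [0,0,0],"spin": 0},
  {"xyz": [0,0,0],"spin": 0},
  {"xyz": [0,0,0],"spin": 0},
], gripper=25)

```text
time: 55.75
tool_pos: [498.7, 352.8, 65.2]
tcp_rot: [3.142, 0.0, -3.005]
contact_force: [0.3, 0.2, 1.4]
grip_width: 37.8
finger_force: 30.0
```

Call:
jog_arm([
  {"xyz": [0,0,-0.01],"spin": 0},
  {"xyz": [-0.05,0,-0.035],"spin": 0},
  {"xyz": [-0.05,0,-0.035],"spin": 0},
  {"xyz": [-0.05,0,-0.035],"spin": 0},
  {"xyz": [-0.05,0,-0.035],"spin": 0},
  {"xyz": [-0.06,0,-0.04],"spin": 0},
  {"xyz": [0,0,0],"spin": 0},
  {"xyz": [0,0,0],"spin": 0},
  {"xyz": [0,0,0],"spin": 0},
  {"xyz": [0,0,0],"spin": 0},
])

```text
time: 57.0
tool_pos: [519.3, 355.6, 80.4]
tcp_rot: [3.142, 0.0, -3.005]
contact_force: [-0.5, -0.3, -1.7]
grip_width: 37.6
finger_force: 30.2
```

Call:
jog_arm([
  {"xyz": [0,0,0],"spin": 0},
  {"xyz": [0,0,0],"spin": 0},
  {"xyz": [0.02,0,-0.03],"spin": 0},
  {"xyz": [0.03,0,-0.04],"spin": 0},
  {"xyz": [0.04,0,-0.05],"spin": 0},
  {"xyz": [0.04,0,-0.06],"spin": 0},
  {"xyz": [0.04,0,-0.06],"spin": 0},
  {"xyz": [0.0,0,0],"spin": 0},
  {"xyz": [0,0,0],"spin": 0},
  {"xyz": [0,0,0],"spin": 0},
])

```text
time: 58.25
tool_pos: [505.8, 353.7, 99.3]
tcp_rot: [-3.142, -0.0, -3.005]
contact_force: [-0.5, -0.7, -1.6]
grip_width: 37.3
finger_force: 30.0
```

Call:
jog_arm([
  {"xyz": [0,0,-0.35],"spin": 0},
  {"xyz": [0,0,-0.35],"spin": 0},
  {"xyz": [0,0,-0.3],"spin": 0},
  {"xyz": [0,0,0],"spin": 0.98},
  {"xyz": [0.1,-0.6,0],"spin": 0},
  {"xyz": [0.1,-0.6,0],"spin": 0},
  {"xyz": [0.1,-0.6,0],"spin": 0},
  {"xyz": [0.0,-0.6,0],"spin": 0},
  {"xyz": [0.0,-0.6,0],"spin": 0},
  {"xyz": [0.0,-0.6,0],"spin": 0},
])

```text
time: 59.5
tool_pos: [492.8, 63.5, 179.6]
tcp_rot: [3.142, 0.0, -3.103]
contact_force: [0.7, -0.6, -1.7]
grip_width: 37.4
finger_force: 30.0
```

Call:
jog_arm([
  {"xyz": [0,-0.6,0],"spin": 0},
  {"xyz": [0,-0.6,0],"spin": 0},
  {"xyz": [0,-0.6,0],"spin": 0},
  {"xyz": [0,-0.26,0],"spin": 0},
  {"xyz": [0,0,0],"spin": 0},
  {"xyz": [0,0,0.4],"spin": 0},
  {"xyz": [0,0,0.4],"spin": 0},
  {"xyz": [0,0,0.4],"spin": 0},
  {"xyz": [0,0,0.3],"spin": 0},
  {"xyz": [0,0,0],"spin": 0},
])

```text
time: 60.75
tool_pos: [497.9, -98.2, 58.1]
tcp_rot: [3.14, -0.004, -3.102]
contact_force: [0.2, 0.6, -0.6]
grip_width: 37.5
finger_force: 30.0
```

```bash
python3 -c "
from h import *
st();rackrows(); a=shot('top','t10.png',(250,130,420,270),4)"
```

```text
60.75 [497.9 -98.2  58.1] [ 3.14  -0.004 -3.102] F [ 0.2  0.6 -0.6] w 37.5 30.0
150 [ 30  46  79  89 507 523 526 538]
170 [ 39  55  85 105 465 471 511 526 532 539]
```

View pics/t10.png

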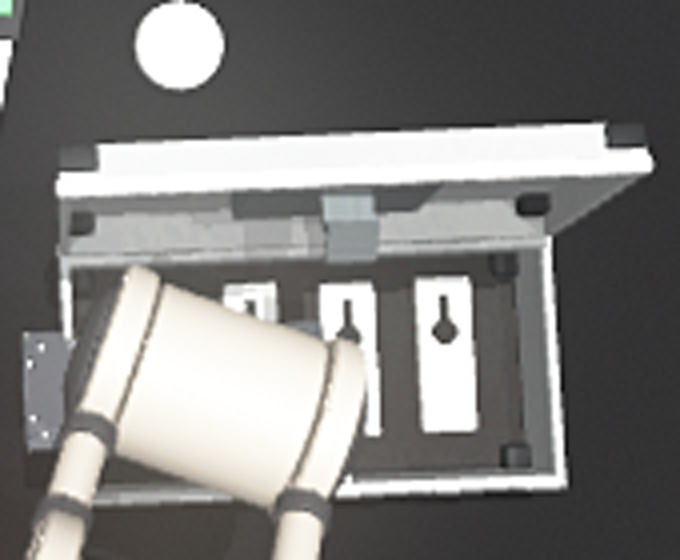

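Three plates lie flat and apart at crop x ≈ 250, 348 and 447. Plate d is in the gripper over the left part. I'll lay it down.

Call:
jog_arm([
  {"xyz": [0,0,0.12],"spin": 0},
  {"xyz": [0,0,0.12],"spin": 0},
  {"xyz": [0,0,0.1],"spin": 0},
  {"xyz": [-0.02,0,0.06],"spin": 0},
  {"xyz": [-0.03,0,0.06],"spin": 0},
  {"xyz": [-0.03,0,0.06],"spin": 0},
  {"xyz": [-0.03,0,0.05],"spin": 0},
  {"xyz": [0,0,0],"spin": 0},
  {"xyz": [0,0,0],"spin": 0},
  {"xyz": [0,0,0],"spin": 0},
])

```text
time: 62.1
tool_pos: [508.5, -99.4, 14.2]
tcp_rot: [-3.141, 0.001, -3.103]
contact_force: [2.4, 2.2, 3.8]
grip_width: 37.6
finger_force: 30.0
```

Call:
jog_arm([
  {"xyz": [0,0,0],"spin": 0},
  {"xyz": [0,0,0],"spin": 0},
  {"xyz": [0,0,0],"spin": 0},
  {"xyz": [0,0,-0.05],"spin": 0},
  {"xyz": [0,0,-0.2],"spin": 0},
  {"xyz": [0,0,-0.46],"spin": 0},
  {"xyz": [0,0,-0.46],"spin": 0},
  {"xyz": [0,0,-0.46],"spin": 0},
  {"xyz": [0,0,-0.46],"spin": 0},
  {"xyz": [0,0,-0.46],"spin": 0},
], gripper=54)

```text
time: 63.35
tool_pos: [507.7, -99.2, 220.5]
tcp_rot: [-3.141, 0.001, -3.103]
contact_force: [1.3, 0.5, -0.8]
grip_width: 49.4
finger_force: 0.0
```

Call:
jog_arm([
  {"xyz": [0,0,-0.45],"spin": 0},
  {"xyz": [0,0,-0.42],"spin": 0},
  {"xyz": [-0.5,0,0],"spin": 0},
  {"xyz": [-0.5,0,0],"spin": 0},
  {"xyz": [-0.5,0,0],"spin": 0},
  {"xyz": [-0.55,0,0],"spin": 0},
  {"xyz": [0,0,0],"spin": 0},
  {"xyz": [0,0,0.3],"spin": 0},
  {"xyz": [0,0,0.3],"spin": 0},
  {"xyz": [0,0,0.35],"spin": 0},
], gripper=0)

```text
time: 64.6
tool_pos: [671.0, -93.1, 212.7]
tcp_rot: [-3.141, 0.002, -3.103]
contact_force: [0.2, -0.3, 0.7]
grip_width: 0.6
finger_force: 0.0
```

```bash
python3 -c "
from h import *
st(); a=shot('top','t11.png',(250,130,420,270),4)
g=cv2.cvtColor(a,cv2.COLOR_BGR2GRAY);m=(g>140).astype(np.uint8);m[:198]=0;m[245:]=0;m[:,:270]=0;m[:,385:]=0
for c in cv2.findContours(m,0,1)[0]:
    if cv2.contourArea(c)>40:
        r=cv2.minAreaRect(c); w=ray('top',*r[0],14); print(np.round(r[0],1),np.round(r[1],1),round(r[2],1),(Ro.from_euler('z',-.04).as_matrix()@(w-[507.3,-203.8,0])).round(0))
"
```

```text
64.6 [671.  -93.1 212.7] [-3.141e+00  2.000e-03 -3.103e+00] F [ 0.2 -0.3  0.7] w 0.6 0.0
[361.1 218.1] [38.4 13.8] 87.0 [   7. -107.   14.]
[307. 221.] [46. 74.] 90.0 [ 5. 51. 14.]
```

View pics/t11.png

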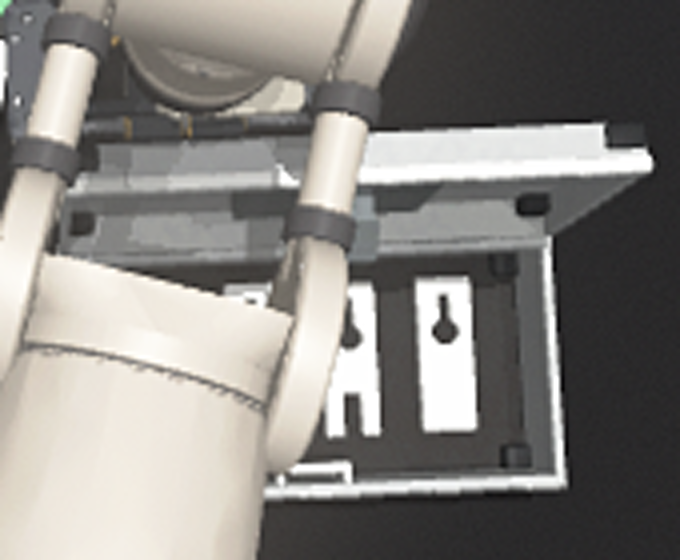

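Plates a (445,355) and b (350,360) lie flat. The arm hides c and d, so I'll move aside to check them.

Call:
jog_arm([
  {"xyz": [0,0,-0.45],"spin": 0},
  {"xyz": [0,0,-0.45],"spin": 0},
  {"xyz": [0.02,-0.5,0],"spin": 0},
  {"xyz": [0.02,-0.5,0],"spin": 0},
  {"xyz": [0.02,-0.5,0],"spin": 0},
  {"xyz": [0.02,-0.5,0],"spin": 0},
  {"xyz": [0,-0.46,0],"spin": 0},
  {"xyz": [0,0,0],"spin": 0},
  {"xyz": [0,0,0],"spin": 0},
  {"xyz": [0,0,0],"spin": 0},
])

```text
time: 65.9
tool_pos: [673.0, -288.6, 284.6]
tcp_rot: [-3.141, 0.001, -3.102]
contact_force: [-0.5, -0.1, 0.4]
grip_width: 0.4
finger_force: 0.0
```

```bash
python3 -c "
from h import *
st(); a=shot('top','t12.png',(250,130,420,270),4)
g=cv2.cvtColor(a,cv2.COLOR_BGR2GRAY);
for T in (140,200):
  m=(g>T).astype(np.uint8);m[:198]=0;m[245:]=0;m[:,:270]=0;m[:,385:]=0
  for c in cv2.findContours(m,0,1)[0]:
    if cv2.contourArea(c)>40:
        r=cv2.minAreaRect(c); w=ray('top',*r[0],14); print(T,np.round(r[0],1),np.round(r[1],1),round(r[2],1),(Ro.from_euler('z',-.04).as_matrix()@(w-[507.3,-203.8,0])).round(0))
"
```

```text
65.9 [ 673.  -288.6  284.6] [-3.141e+00  1.000e-03 -3.102e+00] F [-0.5 -0.1  0.4] w 0.4 0.0
140 [337.1 219.5] [37.4 13.1] 87.9 [  6. -37.  14.]
140 [312.8 219.5] [37.6 13.2] 87.3 [ 9. 34. 14.]
140 [288.5 219.5] [37. 13.] 90.0 [ 12. 105.  14.]
140 [364.5 221. ] [46. 39.] 90.0 [  -2. -116.   14.]
200 [337.7 229.1] [17.2 12.8] 85.2 [-22. -37.  14.]
200 [372.5 224. ] [40. 23.] 90.0 [ -11. -139.   14.]
200 [288.9 221.1] [34.  12.7] 87.4 [  7. 104.  14.]
200 [312.7 216.8] [30.2 12.6] 87.0 [17. 34. 14.]
```

Call:
jog_arm([
  {"xyz": [0,0,0.3],"spin": 0},
  {"xyz": [0,0,0.3],"spin": 0},
  {"xyz": [0,0,0.3],"spin": 0},
  {"xyz": [0.15,0,0],"spin": 0},
  {"xyz": [0.13,0,0],"spin": 0},
  {"xyz": [0.13,0,0],"spin": 0},
  {"xyz": [0.13,0,-0.03],"spin": 0},
  {"xyz": [0.13,0,-0.03],"spin": 0},
  {"xyz": [0.12,0,-0.03],"spin": 0},
  {"xyz": [0,0,0],"spin": 0},
])

```text
time: 67.2
tool_pos: [608.7, -292.8, 219.1]
tcp_rot: [-3.141, -0.001, -3.104]
contact_force: [-0.3, 0.1, 0.5]
grip_width: 0.8
finger_force: 0.0
```

Call:
jog_arm([
  {"xyz": [0.19,0,0.01],"spin": 0},
  {"xyz": [0.19,0,0.02],"spin": 0},
  {"xyz": [0.18,0,0.05],"spin": 0},
  {"xyz": [0.18,0,0.05],"spin": 0},
  {"xyz": [0.17,0,0.09],"spin": 0},
  {"xyz": [0.17,0,0.09],"spin": 0},
  {"xyz": [0.15,0,0.12],"spin": 0},
  {"xyz": [0.15,0,0.12],"spin": 0},
  {"xyz": [0.12,0,0.14],"spin": 0},
  {"xyz": [0.12,0,0.15],"spin": 0},
])

```text
time: 68.45
tool_pos: [479.6, -297.7, 151.2]
tcp_rot: [-3.141, -0.001, -3.104]
contact_force: [0.9, 1.1, -0.3]
grip_width: 0.6
finger_force: 0.1
```

```bash
python3 -c "
from h import *
st(); a=bot.capture('top'); g=cv2.cvtColor(a,cv2.COLOR_BGR2GRAY)
R=Ro.from_euler('z',.04).as_matrix();h=np.array([507.3,-203.8,0])
for t in (1.75,1.0,.6,.5,.4,.3):
    l=lambda x,y,z:h+R@np.array([85+x*np.cos(t)+z*np.sin(t),y,70-x*np.sin(t)+z*np.cos(t)])
    print(t,proj('top',l(-170,160,0)).round(1),proj('top',l(-170,160,30)).round(1))
print(g[170:275:3,272])
"
```

```text
68.45 [ 479.6 -297.7  151.2] [-3.141e+00 -1.000e-03 -3.104e+00] F [ 0.9  1.1 -0.3] w 0.6 0.1
1.75 [269.7 176.4] [269.1 164.1]
1.0 [271.8 228.9] [271.5 218.2]
0.6 [272.1 247.9] [272.1 241.7]
0.5 [272.1 251. ] [272.2 246. ]
0.4 [272.1 253.3] [272.2 249.7]
0.3 [272.  254.9] [272.2 252.6]
[ 66  66  67  65  64  66  60  87  80 231 236 236 236 238 236 237 237 240
 241 238 239 239 238 239 147  77  80  58 191  41  47  53  52  53  50]
```

Call:
jog_arm([
  {"xyz": [0.09,0,0.13],"spin": 0},
  {"xyz": [0.09,0,0.14],"spin": 0},
  {"xyz": [0.06,0,0.15],"spin": 0},
  {"xyz": [0.04,0,0.1],"spin": 0},
  {"xyz": [0,0,0.06],"spin": 0},
  {"xyz": [0,0,0.04],"spin": 0},
  {"xyz": [0,0,0],"spin": 0},
  {"xyz": [0,0,0],"spin": 0},
  {"xyz": [0,0,0],"spin": 0},
  {"xyz": [0,0,0],"spin": 0},
])

```text
time: 69.75
tool_pos: [458.0, -298.2, 102.0]
tcp_rot: [-3.141, 0.0, -3.103]
contact_force: [0.4, -0.5, -0.4]
grip_width: 0.2
finger_force: 0.0
```

Call:
jog_arm([
  {"xyz": [0,0,0.02],"spin": 0},
  {"xyz": [0,0,0.02],"spin": 0},
  {"xyz": [0,0,0.02],"spin": 0},
  {"xyz": [0,0,0.02],"spin": 0},
  {"xyz": [0,0,0],"spin": 0},
  {"xyz": [0,0,0],"spin": 0},
  {"xyz": [0,0,0],"spin": 0},
  {"xyz": [0,0,0],"spin": 0},
  {"xyz": [0,0,0],"spin": 0},
  {"xyz": [0,0,0],"spin": 0},
])

```text
time: 71.0
tool_pos: [458.2, -298.3, 100.4]
tcp_rot: [-3.139, 0.002, -3.103]
contact_force: [-10.9, 8.0, 38.2]
grip_width: 0.2
finger_force: 19.0
```

Call:
jog_arm([
  {"xyz": [0,0,-0.1],"spin": 0},
  {"xyz": [0,0,-0.4],"spin": 0},
  {"xyz": [0,0,-0.5],"spin": 0},
  {"xyz": [0,0,-0.5],"spin": 0},
  {"xyz": [0.2,0.6,0],"spin": 0},
  {"xyz": [0.2,0.6,0],"spin": 0},
  {"xyz": [0.2,0.6,0],"spin": 0},
  {"xyz": [0,0.6,0],"spin": 0},
  {"xyz": [0,0.6,0],"spin": 0},
  {"xyz": [0,0.6,0],"spin": 0},
])

```text
time: 72.25
tool_pos: [398.7, -10.8, 215.6]
tcp_rot: [3.142, 0.001, -3.104]
contact_force: [0.9, 0.8, 0.2]
grip_width: 0.1
finger_force: 0.0
```

Call:
jog_arm([
  {"xyz": [0,0.6,0],"spin": 0},
  {"xyz": [0,0.6,0],"spin": 0},
  {"xyz": [0,0.6,0],"spin": 0},
  {"xyz": [0,0.6,0],"spin": 0},
  {"xyz": [0,0.6,0],"spin": 0},
  {"xyz": [0,0,0],"spin": 0},
  {"xyz": [0,0,0],"spin": 0},
  {"xyz": [0,0,0],"spin": 0},
  {"xyz": [0,0,0],"spin": 0},
  {"xyz": [0,0,0],"spin": 0},
])

```text
time: 73.5
tool_pos: [390.0, 227.1, 215.6]
tcp_rot: [3.141, 0.0, -3.105]
contact_force: [0.5, -0.1, 0.3]
grip_width: 0.2
finger_force: 0.0
```

```bash
python3 -c "
from h import *
st()
for n,b in (('top',(262,183,400,262)),('scene',(130,170,262,302))):
    a=bot.capture(n).astype(int); o=cv2.imread(f'pics/{n}0.png').astype(int); x0,y0,x1,y1=b
    d=np.abs(a-o).max(2)[y0:y1,x0:x1]; print(n,(d>40).sum(),(d>80).sum(),d.mean().round(1))
    g=lambda i:cv2.cvtColor(i.astype(np.uint8),cv2.COLOR_BGR2GRAY)[y0:y1,x0:x1].astype(np.float32)
    print(cv2.phaseCorrelate(g(o),g(a)))
    yy,xx=np.nonzero(d>60); print(np.c_[xx+x0,yy+y0][:12].tolist())
for n,b in (('top',(185,90,310,175)),):
    x0,y0,x1,y1=b; a=bot.capture(n).astype(int); d=np.abs(a-cv2.imread('pics/top0.png'))[y0:y1,x0:x1].max(2); print('bystanders',(d>60).sum())
"
```

```text
73.5 [390.  227.1 215.6] [ 3.141  0.    -3.105] F [ 0.5 -0.1  0.3] w 0.2 0.0
top 0 0 1.8
((0.0076087904661505945, 0.02547664989793219), 0.9921027368969387)
[]
scene 0 0 2.2
((0.4855401896378311, 0.469879507875234), 1.0301654042268813)
[]
bystanders 0
```

```bash
python3 -c "
from plant import bot
print(bot.close_job())"
```

```text
the job is handed in; nothing more can be done
None
```

I packed all four gauge plates flat, side by side on the floor of the case, and pushed the lid down to its stop at about 38 N; the job is handed in, but no verdict was returned. After shutting, the camera pictures matched the start for the case and the three bystanders; the latch itself could not be read directly.

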